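Two measuring beakers onto their drying posts

ROBOT

A 6-joint arm with a two-finger parallel gripper is mounted at the origin on a cart in front of the work surface, level with it; the furniture and walls round the work are solid. World frame = base frame: x ahead of the robot, y to its left, z up, the work surface at z = 0. Lengths are in m, angles in rad, forces in N, time in s.
With the tool pointing down it reaches from about 0.275 to 0.725 m from the base axis. Payload 15.9 kg.
Tool frame: the origin (TCP) lies between the finger pads; the fingertips stand 17 mm ahead of it and the grasp point (between the pads) lies 2 mm behind it; z points along the fingers, y is the line along which they close (so a half turn about z gives the same grasp; the last joint's range is limited). The gripper opens to 85 mm and grips with 20 to 120 N. Pads are 22 mm wide; open, the fingers measure 114 mm over their backs; the gripper's body (76 mm by 85 mm) begins 54 mm behind the grasp point. The pads swing forward as they close: fully open they stand 13 mm farther back than shut.
Start: joints at [1.236, 0.213, -0.034, 1.323, 0, 1.571], TCP at [0.164, 0.472, 0.248] pointing down, gripper open.
Joint ranges: [-2.98, 2.98], [-0.74, 1.72], [-1.14, 1.35], [-2.1, 2.04], [-1.57, 1.44], [-3.14, 3.14]. Speed limits (rad/s): [1.89, 1.89, 2.39, 2.57, 3.14, 3.14].

INTERFACE

Orientations are given as a unit quaternion [w, x, y, z].
In Python, from cell import * gives the robot as it stands.
- The arm moves only by the shell command python3 -m crank 'ROWS'. ROWS is JSON, a list of rows, each a list of 3 entries, a list of its own where there are three numbers: the shift along the tool's x, y, z in m, then the turn, a rotation vector about the tool's x, y, z in degrees, then the opening in per cent of the stroke, from 0 (shut) to 100 (fully open). A call has 1 to 10 rows; each row shifts and turns the commanded pose from where the row before left it, along the tool's axes as they then stand; what a row does not reach is not made up. A row lasts 1/8 s, in which the tool goes at most 62.5 mm and 10.7 degrees, less where a joint would pass 70% of its speed; a pose out of reach is approached as far as the arm can. A call with a gripper value outside its range is refused whole. The fingers move at their own pace and stop on an object; the grip force is fixed at half the most. Time passes only in rows, so rows that do not move let the fingers close. It gives the time, the measured TCP pose, the force, the opening and the grip force at its end, in the units of the state.
- read_state(): the state, without advancing time (a new reading comes with each control period).
- snapshot(name): name is "side" or "top" or "wrist"; returns (picture, depth): 400x640x3 uint8, red, green, blue; 400x640 float32, m along the optical axis (not along the pixel's ray), 0 where there is no reading.
- camera_info(name): a dict with "fx", "fy", "cx", "cy" (pixels), "rvec" (rotation vector, rad) and "tvec" (3), from world to camera coordinates, as OpenCV has them. Camera axes: x right, y down, z forward; pixel columns grow to the right and rows downward; lengths in m; the calibration is good to about 2 mm. A picture is of the moment at which its call begins: read the wrist's pose just before it. camera_info takes no time and is no camera call; for the wrist camera it gives the pose at the moment of the call.
- close_job(): hands the job in; it is judged then, once.
Trained networks look in the newest picture that a camera, given by its name, has taken for a name from the list of things; names that differ only in an ending like _2 or _b are one class to them, and where a whole thing is asked for, a point or a joint stands for the part that bears it (a point fixed in the world has none). Each returns a list of dicts, best first, with "conf" (0 to 1); they miss things now and then, are a little off and sometimes report something else, mostly with a low value. They report only what shows in the picture. A call takes as long as a camera call. They do not tell look-alikes from the thing itself.
- boxes_of(thing, camera): "box" ([centre column, centre row, width, height] in pixels, round what is visible of it).
The state is a dict: "time_s": time; "qpos": joint angles; "qvel": joint speeds; "joint_torque": joint torques, N m; "tcp_pos": TCP position; "eef_rot": TCP orientation; "ft_force": force on the tool from outside, world axes, zero at the start; "wrist_torque": the same for the moment, N m; "opening": finger opening in m; "finger_force": force on a finger pad.
Only numpy, scipy, OpenCV 4.12 (cv2) and the standard library are available. Lean on these libraries where they do the work, as an engineer would, in place of code of your own. Each camera call takes 0.05 s, during which the arm holds its last target. There are 200 camera calls.

TASK

Turn the two rinsed measuring beakers that lie in the draining cradles upside down onto the drying posts, the wide one over the thick post and the slim one over the slim post. Lower each gently until you feel its rim seat flat on the collar of its post, which sits at a different height each time, and only then let go, without dropping or forcing it. Leave everything else on the worktop where it stands.

Things in the scene. Friction and masses are not known exactly. Their poses are not given: they have to be found in the camera images.
- wide_beaker: white plastic measuring beaker: straight round tube, outer diameter 60 mm, 110 mm long, closed at one end; inner diameter 54 mm, inner depth 105 mm, 70 to 150 g, loose. Origin: centre of the outside of the closed end; z runs along the tube from there to the open mouth. Starts lying in a sloping cradle, mouth downhill, z 0.42 rad below level and its heading within 0.6 rad of world +x
- wide_beaker_mouth (a point): centre of the wide beaker's rim plane, 110 mm along its z from its origin. The tube's sides are free to grip across the diameter; it lifts straight up out of the cradle. E.g. grip it 45 mm from the closed end with the hand leaning 24 degrees back towards the closed end; turned mouth down in that grip, the hand leans 42 degrees
- slim_beaker: white plastic measuring beaker: straight round tube, outer diameter 46 mm, 110 mm long, closed at one end; inner diameter 40 mm, inner depth 105 mm, 70 to 150 g, loose. Origin: centre of the outside of the closed end; z runs along the tube from there to the open mouth. Starts lying in a sloping cradle, mouth downhill, z 0.42 rad below level and its heading within 0.6 rad of world +x
- slim_beaker_mouth (a point): centre of the slim beaker's rim plane, 110 mm along its z from its origin. The tube's sides are free to grip across the diameter; it lifts straight up out of the cradle. E.g. grip it 45 mm from the closed end with the hand leaning 24 degrees back towards the closed end; turned mouth down in that grip, the hand leans 42 degrees
- thick_post: fixed vertical aluminium post 44 mm thick, top 13 mm tapered, on a dark round foot 76 mm across, 12 mm high. Origin: centre of the foot's underside; z up; post top at 105 mm. A rigid grey collar 58 mm across clamped round it seats the wide beaker's rim (5 mm play all round); its upper face is 25 to 50 mm above the origin, different each time and not reported: feel or look for it
- slim_post: fixed vertical aluminium post 30 mm thick, top 13 mm tapered, on a dark round foot 76 mm across, 12 mm high. Origin: centre of the foot's underside; z up; post top at 105 mm. A rigid grey collar 44 mm across clamped round it seats the slim beaker's rim (5 mm play all round); its upper face is 25 to 50 mm above the origin, different each time and not reported: feel or look for it
- cradle_1: fixed draining cradle: grey base 145 x 62 x 6 mm, two parallel steel wires 6 mm thick, 32 mm apart, sloping down along its +x at 0.42 rad from 80 to 30 mm height and turned up 12 mm at the low end as stops. Origin: centre of the base's underside; x downhill, y across. It holds the wide beaker.
- cradle_2: fixed draining cradle: grey base 145 x 62 x 6 mm, two parallel steel wires 6 mm thick, 32 mm apart, sloping down along its +x at 0.42 rad from 80 to 30 mm height and turned up 12 mm at the low end as stops. Origin: centre of the base's underside; x downhill, y across. It holds the slim beaker.
- soap_dispenser: fixed obstacle at the back: tall soap dispenser 155 mm wide and 333 mm high. Origin on the worktop; its tank and stand run from 27 mm before (-x) to 105 mm behind the origin; its tap reaches 67 mm and the thin tap lever 102 mm before the origin, 147 to 206 mm above the worktop, 30 mm wide
- button_jar: bystander: loose clear jar of buttons with a lid, 92 mm in diameter, 167 mm high; origin under its centre
- starch_can: bystander: loose upright aerosol can, 52 mm in diameter, 161 mm high; origin under its centre
- soap_bar: bystander: loose bar of soap 80 x 98 x 30 mm (x, y, z); origin under its centre
- scrub_brush: bystander: loose wooden scrubbing brush 73 x 148 x 44 mm (own x, y, z); it lies with its long axis roughly along world x; origin under its centre
- dosing_cap_1: bystander: loose small plastic dosing cup, 65 mm in diameter, only 40 mm high, mouth up, standing between the posts; origin under its centre
- wash_timer: bystander: loose kitchen-type timer 60 x 67 x 62 mm; origin under its centre
Things that resemble listed ones, but are neither listed nor needed, are in the scene too. What is shaped like the slim_beaker but orange or yellow is not meant.

How it is judged:
At the end, for the whole second after the job is handed in: Each beaker stands mouth down over its own post (wide on thick, slim on slim), its axis within about 3.5 degrees of vertical, both its ends within 9 mm of the post's axis, its rim no more than 54 mm above the worktop, resting on the post's collar, released and at rest (angle between each of wide_beaker, slim_beaker's own z axis and vertical above 3.08 rad and horizontal distance between each of wide_beaker_mouth, wide_beaker and thick_post below 0.009 m and z of wide_beaker_mouth in the frame of thick_post below 0.054 m and linear speed of each of wide_beaker, slim_beaker below 0.02 m/s and contact force between wide_beaker and thick_post above 0.2 N and horizontal distance between each of slim_beaker_mouth, slim_beaker and slim_post below 0.009 m and z of slim_beaker_mouth in the frame of slim_post below 0.054 m and contact force between slim_beaker and slim_post above 0.2 N); the robot touches nothing.
It fails at once if a beaker is dropped: it moves faster than 0.35 m/s while no finger touches it (a fall of about 6 mm) ((contact force between the fingers and wide_beaker below 0.02 N and linear speed of wide_beaker above 0.35 m/s) or (contact force between the fingers and slim_beaker below 0.02 N and linear speed of slim_beaker above 0.35 m/s)).
It fails at once if a beaker is forced against its post or collar with more than 40 N (contact force between wide_beaker and thick_post above 40 N or contact force between slim_beaker and slim_post above 40 N).
It fails at once if a bystander (jar, can, soap, brush, dosing cup or timer) is shifted by more than 30 mm (distance of any of button_jar, starch_can, soap_bar, scrub_brush, dosing_cap_1, wash_timer from where it was at the start of the episode above 0.03 m).
It also fails if it takes over 72 s, if anything falls off the work surface, if the arm or the gripper's body presses on something with over 40 N, if the wrist force passes 120 N, or if a joint passes its speed limit or range.

## Working session

There is one attempt and no reset: what is moved stays moved. The work goes in short steps, Python scripts to look and compute and a shell command to move; the robot and the scene stay as the last step left them, time stands still between calls to the robot, and variables do not carry over. Pictures are saved under pics/ and viewed, at most 10 in all, crops included, and the job is handed in when it is done.

```bash
mkdir -p pics; ls; cat > h.py <<'E'
from cell import *
import numpy as np, cv2
from scipy.spatial.transform import Rotation as R
def cam(n):
    c=camera_info(n); K=np.array([[c['fx'],0,c['cx']],[0,c['fy'],c['cy']],[0,0,1]])
    return K,cv2.Rodrigues(np.array(c['rvec'],float))[0],np.array(c['tvec'],float)
def cloud(n,depth):
    K,Rm,t=cam(n); v,u=np.mgrid[0:400,0:640]
    p=np.stack([(u-K[0,2])/K[0,0]*depth,(v-K[1,2])/K[1,1]*depth,depth],-1)
    w=(p-t)@Rm; w[depth<=0]=np.nan
    return w
def save(n,name,crop=None,s=1):
    im,d=snapshot(n)
    np.savez(f'{name}.npz',im=im,d=d,w=cloud(n,d))
    cv2.imwrite(f'pics/{name}.png',im[:,:,::-1])
    return im,d
E
python3 - <<'E'
from h import *
print(read_state())
for n in ['top','side']:
    save(n,n+'0'); w=np.load(n+'0.npz')['w']
    K,Rm,t=cam(n); print(n,'cam pos',-Rm.T@t)
    for th in ['wide_beaker','slim_beaker','thick_post','slim_post','cradle_1','dosing_cap_1','soap_dispenser','button_jar','starch_can','soap_bar','scrub_brush','wash_timer']:
        for b in boxes_of(th,n)[:4]:
            x=b['box']; c=w[int(min(399,x[1])),int(min(639,x[0]))]
            print(th,round(b['conf'],2),np.round(x).astype(int),np.round(c,3))
a=cv2.imread('pics/top0.png');b=cv2.imread('pics/side0.png')
E
```

```text
pics
{'time_s': 0.0, 'qpos': array([ 1.23601832e+00,  2.13357882e-01, -3.50327147e-02,  1.32350729e+00,
       -2.97789652e-05,  1.57079962e+00]), 'qvel': array([ 0.00174165, -0.00038675,  0.00105237,  0.00126573,  0.00234052,
        0.00195086]), 'joint_torque': array([-3.65120439e-03, -6.86176944e+01,  4.87112474e+01,  1.75977987e-02,
       -2.05291240e-04, -8.00070529e-05]), 'tcp_pos': array([0.16418522, 0.47194283, 0.24782576]), 'eef_rot': array([-7.70819986e-05,  1.66610006e-01,  9.86022719e-01, -5.45560803e-04]), 'ft_force': array([-0.34885242,  0.15140669, -0.43759486]), 'wrist_torque': array([-0.01331706,  0.03997781,  0.02348339]), 'finger_force': 0.0, 'opening': 0.08509188449172068}
top cam pos [0.247474   0.11396216 1.52960102]
slim_beaker 0.77 [210 213  36  31] [0.524 0.485 0.045]
slim_beaker 0.71 [287 243  27  38] [0.418 0.238 0.1  ]
slim_beaker 0.71 [239 250  35  34] [0.404 0.39  0.039]
slim_post 0.57 [393 201  20  17] [ 0.545 -0.098  0.059]
slim_post 0.37 [450 233  36  38] [ 0.431 -0.256  0.113]
cradle_1 0.93 [446 247  32  42] [ 0.391 -0.244  0.101]
cradle_1 0.88 [29
[... 807 characters left out ...]
ick_post 0.59 [317 200  26  39] [0.584 0.106 0.062]
slim_post 0.52 [339 180  20  37] [ 0.553 -0.084  0.064]
slim_post 0.52 [363 235  56  36] [nan nan nan]
cradle_1 0.91 [383 174  36  25] [ 0.43  -0.373  0.003]
cradle_1 0.65 [364 234  57  41] [0.424 0.171 0.003]
cradle_1 0.48 [275 218  38  71] [0.627 0.35  0.108]
dosing_cap_1 0.77 [334 200  17  19] [0.545 0.024 0.033]
button_jar 0.62 [276 219  38  71] [0.625 0.349 0.104]
button_jar 0.27 [381 162  33  29] [ 0.432 -0.238  0.095]
starch_can 0.77 [329 157   9  40] [ 0.636 -0.26   0.089]
soap_bar 0.72 [393 220  20  20] [0.348 0.121 0.032]
scrub_brush 0.6 [389 195  40  18] [ 0.377 -0.072  0.037]
wash_timer 0.67 [362 203  18  24] [0.451 0.038 0.04 ]
```

```bash
python3 - <<'E'
import cv2,numpy as np
a=cv2.imread('pics/top0.png')[130:310,170:490];b=cv2.imread('pics/side0.png')[120:300,240:440]
cv2.imwrite('pics/v1.png',cv2.resize(a,None,fx=2.5,fy=2.5,interpolation=cv2.INTER_CUBIC))
cv2.imwrite('pics/v2.png',cv2.resize(b,None,fx=3.2,fy=3.2,interpolation=cv2.INTER_CUBIC))
E
```

```text
(no output)
```

View pics/v1.png

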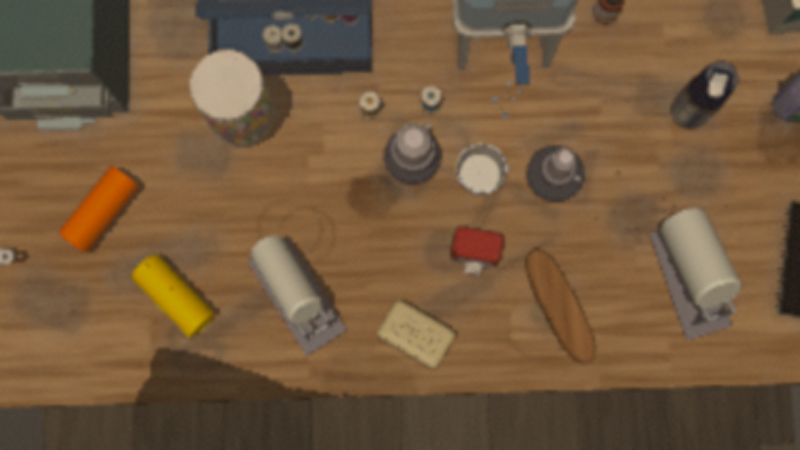

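View pics/v2.png

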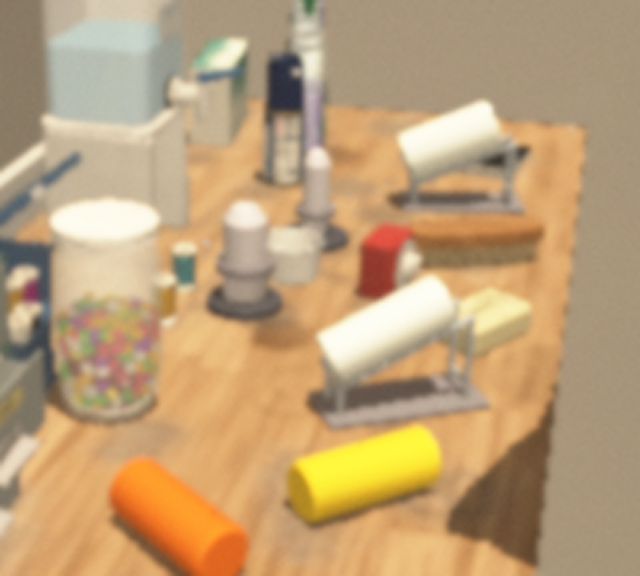

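White tubes: left at top px (287,243) is slim and right at (449,235) is wide, from the apparent widths. Look-alikes are orange at (210,213) and yellow at (239,250), both rejected. The posts are thick at (335,188) and slim at (395,197), with the tap lever at (378,158). Next I fit geometry to the depth clouds.

```bash
cat > fit.py <<'E'
from h import *
from scipy.optimize import least_squares
def near(P,c,r,zlo,zhi):
    P=P.reshape(-1,3); m=np.isfinite(P).all(1); P=P[m]
    return P[(np.hypot(P[:,0]-c[0],P[:,1]-c[1])<r)&(P[:,2]>zlo)&(P[:,2]<zhi)]
def cyl(P,c,rad,h0=0.0,b0=-.42):
    def ax(p): return np.array([np.cos(p[4])*np.cos(p[3]),np.cos(p[4])*np.sin(p[3]),np.sin(p[4])])
    def f(p):
        q=P-p[:3]; a=ax(p); s=q@a
        return np.r_[np.linalg.norm(q-np.outer(s,a),axis=1)-rad,0.01*((p[0]-c[0])),0.01*(p[4]-b0)]
    o=least_squares(f,[*c,h0,b0],loss='soft_l1',f_scale=.003); p=o.x;a=ax(p)
    r=f(p)[:-2]; s=((P-p[:3])@a)[abs(r)<.005]
    lo,hi=np.percentile(s,[1,99])
    return p[:3]+a*lo,p[:3]+a*hi,p[3],p[4],hi-lo,np.median(abs(r)),len(s)
E
python3 - <<'E'
from fit import *
T=np.load('top0.npz');S=np.load('side0.npz')
def white(z): 
    im=z['im'].astype(int); w=z['w'].copy(); w[(im.min(2)<110)|(im.max(2)-im.min(2)>60)]=np.nan; return w
for nm,c,r in [('wide',(.43,-.25),.030),('slim',(.418,.238),.023)]:
    for lab,L in [('top',[T]),('side',[S]),('both',[T,S])]:
        P=np.vstack([near(white(z),c,.085,.035,.17) for z in L])
        for rad in ([r] if lab!='both' else [.023,.03]):
            o=cyl(P,(*c,.08),rad); print(nm,lab,rad,[np.round(x,3) for x in o])
for nm,c in [('thick',(.58,.1)),('slim',(.56,-.09))]:
    for lab,z in [('top',T),('side',S)]:
        P=near(z['w'],c,.05,.02,.13)
        for a in np.arange(.01,.12,.008):
            q=P[(P[:,2]>a)&(P[:,2]<=a+.008)]
            if len(q)>2: print(nm,lab,round(a,3),len(q),'x',np.round([q[:,0].min(),q[:,0].max()],3),'y',np.round([q[:,1].min(),q[:,1].max()],3))
# tap: highest things around
P=near(T['w'],(.66,-.05),.09,.1,.4); 
for a in np.arange(.1,.4,.02):
    q=P[(P[:,2]>a)&(P[:,2]<=a+.02)]
    if len(q): print('disp',round(a,2),len(q),np.round(q.min(0),3),np.round(q.max(0),3))
E
```

```text
wide top 0.03 [array([ 0.384, -0.277,  0.101]), array([ 0.479, -0.25 ,  0.058]), np.float64(0.274), np.float64(-0.409), np.float64(0.108), np.float64(0.002), np.int64(481)]
wide side 0.03 [array([ 0.375, -0.278,  0.104]), array([ 0.482, -0.248,  0.061]), np.float64(0.269), np.float64(-0.372), np.float64(0.119), np.float64(0.002), np.int64(473)]
wide both 0.023 [array([ 0.385, -0.27 ,  0.106]), array([ 0.482, -0.242,  0.064]), np.float64(0.28), np.float64(-0.394), np.float64(0.109), np.float64(0.003), np.int64(751)]
wide both 0.03 [array([ 0.38 , -0.277,  0.102]), array([ 0.48 , -0.249,  0.059]), np.float64(0.272), np.float64(-0.394), np.float64(0.112), np.float64(0.002), np.int64(948)]
slim top 0.023 [array([0.38 , 0.219, 0.094]), array([0.464, 0.271, 0.05 ]), np.float64(0.557), np.float64(-0.421), np.float64(0.108), np.float64(0.002), np.int64(334)]
slim side 0.023 [array([0.371, 0.217, 0.097]), array([0.467, 0.274, 0.052]), np.float64(0.533), np.float64(-0.389), np.float64(0.12), np.float64(0.001), np.int64(807)]
slim both 0.023 [array([0.373, 0.218, 0.097]), array([0.465, 0.273, 0
[... 2517 characters left out ...]
.566] y [-0.106 -0.089]
disp 0.1 15 [ 0.705 -0.103  0.1  ] [0.717 0.018 0.12 ]
disp 0.12 11 [ 0.705 -0.102  0.12 ] [0.708 0.019 0.132]
disp 0.14 112 [ 0.669 -0.115  0.143] [0.723 0.026 0.16 ]
disp 0.16 89 [ 0.668 -0.111  0.16 ] [0.723 0.021 0.18 ]
disp 0.18 191 [ 0.631 -0.104  0.18 ] [0.713 0.022 0.2  ]
disp 0.2 161 [ 0.625 -0.106  0.2  ] [0.715 0.021 0.22 ]
disp 0.22 90 [ 0.704 -0.108  0.22 ] [0.718 0.022 0.24 ]
disp 0.24 103 [ 0.704 -0.11   0.24 ] [0.719 0.02  0.26 ]
disp 0.26 131 [ 0.703 -0.106  0.26 ] [0.715 0.021 0.28 ]
disp 0.28 41 [ 0.703 -0.093  0.28 ] [0.712 0.019 0.299]
disp 0.3 730 [ 0.699 -0.117  0.301] [0.748 0.024 0.32 ]
disp 0.32 7 [ 0.704 -0.105  0.32 ] [ 0.733 -0.014  0.323]
```

Estimates: slim beaker grip point ≈(0.411,0.241,0.078), wide ≈(0.42,-0.265,0.085). Thick post is at (0.589,0.087) with its collar at about 0.05, slim post at (0.559,-0.099) with its collar at about 0.045. I take the slim beaker first.

```bash
cat > plan.py <<'E'
from h import *
S=np.sin;C=np.cos
def cur():
    s=read_state(); q=s['eef_rot']; return np.array(s['tcp_pos']),R.from_quat([q[1],q[2],q[3],q[0]])
def frame(z,x):
    z=z/np.linalg.norm(z); x=x-z*(x@z); x/=np.linalg.norm(x); return R.from_matrix(np.stack([x,np.cross(z,x),z],1))
def rows(p1,R1,n,start=None):
    p0,R0=start or cur(); r=(R0.inv()*R1).as_rotvec(); st=R.from_rotvec(r/n)
    M=np.zeros((3,3)); Rk=R0; Ms=[]
    for k in range(n): M=M+Rk.as_matrix(); Ms.append(M.copy()); Rk=Rk*st
    s=np.linalg.solve(M,p1-p0)
    print('n',n,'shift',np.round(s,4).tolist(),'turn',np.round(np.degrees(r/n),2).tolist(),'mid',np.round(p0+Ms[n//2]@s,3),'minz',round(min((p0+m@s)[2] for m in Ms),3))
    return p1,R1
def lean(k,a,sx):  # tool z leans a rad from down toward heading k; tool x = sx*(horizontal k-ish)
    z=np.array([S(a)*C(k),S(a)*S(k),-C(a)]); return frame(z,sx*np.array([C(k),S(k),0]))
def pick(P0,h,back,sx,g=.045):
    d=np.array([C(.42)*C(h),C(.42)*S(h),-S(.42)]); Rt=lean(h,.42,sx); z=Rt.as_matrix()[:,2]
    return np.array(P0)+g*d+(.002-back)*z,Rt
E
python3 - <<'E'
from plan import *
P0=[.376,.220,.096];h=.54
p,Rt=pick(P0,h,.13,-1)
rows(p,Rt,10); print(p)
E
```

```text
n 10 shift [-0.0182, -0.0281, 0.0081] turn [-1.05, -2.25, -4.94] mid [0.256 0.295 0.206] minz 0.195
[0.36647571 0.21429086 0.19452616]
```

```bash
python3 -m crank '[[[-0.018,-0.028,0.008],[-1.05,-2.25,-4.95],100],[[-0.018,-0.028,0.008],[-1.05,-2.25,-4.95],100],[[-0.018,-0.028,0.008],[-1.05,-2.25,-4.95],100],[[-0.018,-0.028,0.008],[-1.05,-2.25,-4.95],100],[[-0.018,-0.028,0.008],[-1.05,-2.25,-4.95],100],[[-0.018,-0.028,0.008],[-1.05,-2.25,-4.95],100],[[-0.018,-0.028,0.008],[-1.05,-2.25,-4.95],100],[[-0.018,-0.028,0.008],[-1.05,-2.25,-4.95],100],[[-0.018,-0.028,0.008],[-1.05,-2.25,-4.95],100],[[-0.018,-0.028,0.008],[-1.05,-2.25,-4.95],100]]'
python3 - <<'E'
from fit import *
s=read_state(); print(s['qpos'],s['tcp_pos'],s['time_s'])
w0=cam('wrist'); print('cam',-w0[1].T@w0[2])
im,d=save('wrist','w1'); w=np.load('w1.npz')['w']
print(boxes_of('slim_beaker','wrist'))
P=near(w,(.42,.245),.085,.035,.17)
i=im
for rad in (.023,.03): print(len(P),[np.round(x,3) for x in cyl(P,(.419,.2455,.074),rad,.54)])
E
```

```text
time_s: 2.55
tcp_pos: [0.3652, 0.2146, 0.1956]
eef_rot: [0.202, -0.263, 0.942, 0.056]
ft_force: [0.1, 0.9, -0.1]
opening: 0.0854
finger_force: 0.0
[ 0.52716982 -0.28776073 -0.74513833  0.69140012  0.0056758  -0.01719384] [0.36520704 0.2145559  0.19561187] 2.55
cam [0.26291358 0.15222833 0.28034919]
[{'box': [409.9, 290.0, 72.2, 42.0], 'conf': 0.92}, {'box': [312.8, 204.1, 49.5, 85.5], 'conf': 0.59}, {'box': [44.6, 172.4, 89.3, 65.8], 'conf': 0.42}]
4394 [array([0.369, 0.211, 0.097]), array([0.467, 0.271, 0.053]), np.float64(0.543), np.float64(-0.359), np.float64(0.123), np.float64(0.003), np.int64(2818)]
4394 [array([0.364, 0.218, 0.082]), array([0.468, 0.263, 0.05 ]), np.float64(0.409), np.float64(-0.281), np.float64(0.118), np.float64(0.006), np.int64(2019)]
```

View pics/w1.png

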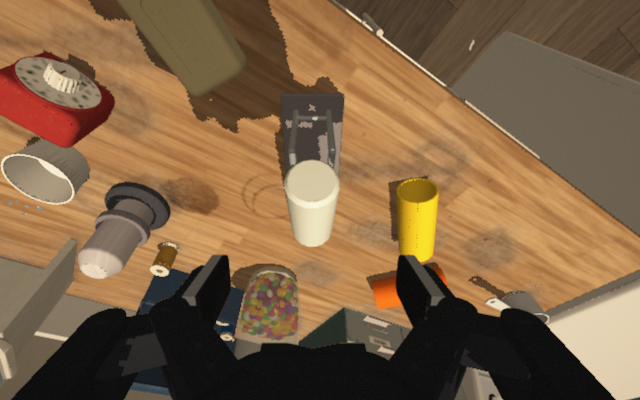

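The wrist view shows the white tube at (312,205), closed disc at (312,182), centred between the fingers. The yellow one is at (418,220), well clear. I refine the fit with a colour mask.

```bash
python3 - <<'E'
from fit import *
from plan import *
z=np.load('w1.npz'); im=z['im'].astype(int); w=z['w'].copy()
m=(im.min(2)>120)&(im.max(2)-im.min(2)<50); m[:150]=0;m[255:]=0;m[:,:280]=0;m[:,345:]=0
w[~m]=np.nan
P=near(w,(.42,.245),.085,.035,.17)
d=np.array([C(.42)*C(.54),C(.42)*S(.54),-S(.42)])
s=P@d; print(len(P),'axial range',np.percentile(s,[0.5,2,50,98,99.5])-np.array([.376,.220,.096])@d)
Q=P[s>np.percentile(s,0.5)+.012]
print([np.round(x,3) for x in cyl(Q,(.419,.2455,.074),.023,.54)])
Q=P[s<np.percentile(s,0.5)+.004]; print('disc',len(Q),Q.mean(0))
E
```

```text
1577 axial range [-0.00525643  0.00082552  0.0223713   0.10286014  0.10751801]
[array([0.384, 0.22 , 0.094]), array([0.462, 0.267, 0.054]), np.float64(0.545), np.float64(-0.412), np.float64(0.1), np.float64(0.0), np.int64(1195)]
disc 23 [0.37590742 0.1990219  0.08337888]
```

```bash
python3 - <<'E'
from plan import *
P0=[.3765,.2157,.0972];h=.545
p,Rt=pick(P0,h,.0,-1)
rows(p,Rt,6); print(p)
E
```

```text
n 6 shift [0.0001, -0.0005, 0.0215] turn [-0.03, 0.01, -0.03] mid [0.397 0.229 0.116] minz 0.077
[0.4123337  0.23742406 0.0770246 ]
```

```bash
python3 -m crank '[[[0,-0.0005,0.0215],[0,0,0],100],[[0,-0.0005,0.0215],[0,0,0],100],[[0,-0.0005,0.0215],[0,0,0],100],[[0,-0.0005,0.0215],[0,0,0],100],[[0,-0.0005,0.0215],[0,0,0],100],[[0,-0.0005,0.0215],[0,0,0],100],[[0,0,0],[0,0,0],100]]'
python3 -m crank '[[[0,0,0],[0,0,0],20],[[0,0,0],[0,0,0],20],[[0,0,0],[0,0,0],20],[[0,0,0],[0,0,0],20],[[0,0,0],[0,0,0],20],[[0,0,0],[0,0,0],20]]'
```

```text
time_s: 3.52
tcp_pos: [0.4101, 0.2398, 0.0764]
eef_rot: [0.199, -0.262, 0.943, 0.055]
ft_force: [-1.2, -0.1, 0.3]
opening: 0.0853
finger_force: 0.0
time_s: 4.28
tcp_pos: [0.4113, 0.2406, 0.0787]
eef_rot: [0.202, -0.262, 0.942, 0.056]
ft_force: [-5.5, 2.3, 8.4]
opening: 0.0456
finger_force: 59.8
```

```bash
cat > ik.py <<'E'
from plan import *
from scipy.optimize import least_squares
# orientation model
q0=[1.23602,.21336,-.03503,1.32351,0,1.5708]; R0=R.from_quat([.16661,.986023,-.000546,-.000077])
def A(q1,th,q5,q6): return R.from_euler('z',q1)*R.from_euler('y',th)*R.from_euler('z',q5)*R.from_euler('x',q6)
Ct=A(q0[0],np.pi/2,0,q0[5]).inv()*R0
def fk(a): return A(*a)*Ct
def ik(Rt,q1,g=(1.,0,0)):
    best=None
    for q60 in np.arange(-3,3.1,.75):
        o=least_squares(lambda v:(fk([q1,*v]).inv()*Rt).as_rotvec(),[1.,0,q60])
        if o.cost<1e-8 and abs(o.x[2])<3.6 and abs(o.x[1])<1.5 and (best is None or abs(o.x[2])<abs(best[2])): best=o.x
    return best
def q1of(p,Rt,L=.17): w=p-L*Rt.as_matrix()[:,2]; return np.arctan2(w[1],w[0])
def place(dt,k):   # R with R dt=-Z, tool z horizontal heading k
    Ra=R.align_vectors([[0,0,-1]],[dt])[0]; z=Ra.as_matrix()[:,2]
    return R.from_euler('z',k-np.arctan2(z[1],z[0]))*Ra
E
python3 - <<'E'
from ik import *
p,Rc=cur(); s=read_state(); q=s['qpos']
print(q,'model err deg',np.degrees((fk([q[0],q[1]-q[2]+q[3],q[4],q[5]]).inv()*Rc).magnitude()))
h=.545; d=np.array([C(.415)*C(h),C(.415)*S(h),-S(.415)]); dt=Rc.inv().apply(d); print('dt',dt.tolist())
print('up in tool',Rc.inv().apply([0,0,1]))
for k in (-.6,-.4,-.2,.1,.2,.3,.4,.5,.6,.8):
    Rp=place(dt,k); pp=np.array([.559,-.099,.23]); q1=q1of(pp,Rp); print(k,round(q1,3),ik(Rp,q1))
E
```

```text
[ 0.52421104 -0.02640898 -0.87380828  0.30179565  0.00797001 -0.01695818] model err deg 0.06318612319924864
dt [-0.6699352424905162, 0.001746262718798663, 0.7424174845972382]
up in tool [-4.09286602e-01  3.31663218e-04 -9.12405813e-01]
-0.6 -0.074 [ 0.90843023 -0.34378378 -2.73227971]
-0.4 -0.12 [ 0.85662381 -0.18744964 -2.92844413]
-0.2 -0.169 [ 0.83690754 -0.02181348 -3.11603061]
0.1 -0.243 [0.86605377 0.22604643 2.88529045]
0.2 -0.265 [0.89174717 0.30438541 2.78741605]
0.3 -0.287 [0.92575629 0.37890043 2.68605458]
0.4 -0.306 [0.96830357 0.44860996 2.58037567]
0.5 -0.323 [1.01954536 0.51255763 2.4696795 ]
0.6 -0.338 [1.07947898 0.56982235 2.35348264]
0.8 -0.36 [1.22391535 0.66093534 2.10439587]
```

```bash
python3 -m crank '[[[-0.0041,0,-0.0091],[0,0,0],20],[[-0.0041,0,-0.0091],[0,0,0],20],[[-0.0115,0,-0.0255],[0,0,0],20],[[-0.0115,0,-0.0255],[0,0,0],20],[[-0.0115,0,-0.0255],[0,0,0],20],[[-0.0115,0,-0.0255],[0,0,0],20],[[-0.0115,0,-0.0255],[0,0,0],20],[[-0.0115,0,-0.0255],[0,0,0],20]]'
python3 - <<'E'
from ik import *
import json
Rc=R.from_quat([-.262,.942,.056,.202]); pc=np.array([.4113,.2406,.0787])
o=Rc.inv().apply(np.array([.3765,.2157,.0972])-pc); print('o',o)
o[1]=0; dt=[-.67,0.0017,.7424]
json.dump([o.tolist(),dt],open('slim.json','w'))
Rp=place(dt,.4); p1=np.array([.559,-.099,.250])-Rp.apply(o); q1=q1of(p1,Rp); print(p1,q1)
p0,R0_=cur(); q=read_state()['qpos']; print(p0)
a=np.array([q[0],q[1]-q[2]+q[3],q[4],q[5]]); b=np.r_[q1,ik(Rp,q1)]
st=(p0,R0_); n=4
via=np.array([.40,.05,.28])
def pos(t): return (1-t)**2*p0+2*t*(1-t)*via+t*t*p1
for i in range(1,n+1):
    t=i/n; Ri=fk(a+(b-a)*t); p=pos(t); print(np.round(p,3),'d',np.round(Ri.apply(dt),2),'closed',np.round(p+Ri.apply(o),3)); st=rows(p,Ri,5,st)
E
```

```text
time_s: 5.28
tcp_pos: [0.4114, 0.2401, 0.2672]
eef_rot: [0.201, -0.262, 0.942, 0.055]
ft_force: [0.6, -0.8, -0.6]
opening: 0.0454
finger_force: 61.5
o [ 0.03132637 -0.00336573 -0.0343603 ]
[ 0.55875247 -0.09901836  0.20350365] -0.30598298461283274
[0.41139216 0.2400573  0.26719804]
[0.416 0.148 0.268] d [ 0.89 -0.03 -0.46] closed [0.375 0.149 0.289]
n 5 shift [0.0021, -0.0185, -0.0041] turn [-0.43, -0.56, 9.55] mid [0.423 0.185 0.272] minz 0.268
[0.443 0.06  0.258] d [ 0.64 -0.39 -0.66] closed [0.413 0.079 0.288]
n 5 shift [-0.0146, -0.0119, -0.0008] turn [-0.82, -0.38, 9.41] mid [0.44  0.097 0.266] minz 0.258
[ 0.49  -0.022  0.236] d [ 0.25 -0.37 -0.9 ] closed [ 0.479 -0.005  0.278]
n 5 shift [-0.019, 0.0052, 0.0033] turn [-1.1, 0.1, 9.25] mid [0.478 0.014 0.25 ] minz 0.236
[ 0.559 -0.099  0.204] d [-0. -0. -1.] closed [ 0.559 -0.099  0.25 ]
n 5 shift [-0.0083, 0.0187, 0.0084] turn [-1.01, 0.78, 9.07] mid [ 0.538 -0.065  0.222] minz 0.204
```

```bash
python3 -m crank '[[[0.0021,-0.0185,-0.0041],[-0.43,-0.56,9.55],20],[[0.0021,-0.0185,-0.0041],[-0.43,-0.56,9.55],20],[[0.0021,-0.0185,-0.0041],[-0.43,-0.56,9.55],20],[[0.0021,-0.0185,-0.0041],[-0.43,-0.56,9.55],20],[[0.0021,-0.0185,-0.0041],[-0.43,-0.56,9.55],20],[[-0.0146,-0.0119,-0.0008],[-0.82,-0.38,9.4],20],[[-0.0146,-0.0119,-0.0008],[-0.82,-0.38,9.4],20],[[-0.0146,-0.0119,-0.0008],[-0.82,-0.38,9.4],20],[[-0.0146,-0.0119,-0.0008],[-0.82,-0.38,9.4],20],[[-0.0146,-0.0119,-0.0008],[-0.82,-0.38,9.4],20]]'
python3 -m crank '[[[-0.019,0.0052,0.0033],[-1.1,0.1,9.25],20],[[-0.019,0.0052,0.0033],[-1.1,0.1,9.25],20],[[-0.019,0.0052,0.0033],[-1.1,0.1,9.25],20],[[-0.019,0.0052,0.0033],[-1.1,0.1,9.25],20],[[-0.019,0.0052,0.0033],[-1.1,0.1,9.25],20],[[-0.0083,0.0187,0.0084],[-1.0,0.78,9.1],20],[[-0.0083,0.0187,0.0084],[-1.0,0.78,9.1],20],[[-0.0083,0.0187,0.0084],[-1.0,0.78,9.1],20],[[-0.0083,0.0187,0.0084],[-1.0,0.78,9.1],20],[[-0.0083,0.0187,0.0084],[-1.0,0.78,9.1],20]]'
python3 -m crank '[[[0,0,0],[0,0,0],20],[[0,0,0],[0,0,0],20]]'
cat > chk.py <<'E'
import sys,json
from ik import *
from fit import near,cyl
# chk.py name cx cy rad collar-post-center tag k
nm,cx,cy,rad,tag,k=sys.argv[1],float(sys.argv[2]),float(sys.argv[3]),float(sys.argv[4]),sys.argv[5],float(sys.argv[6])
o,dt=json.load(open(nm+'.json')); p,Rc=cur()
print('q',np.round(read_state()['qpos'],2),'pred closed',p+Rc.apply(o),'axis',Rc.apply(dt))
PP=[];Q=[]
for n in ('top','side'):
    save(n,n+tag); z=np.load(n+tag+'.npz'); im=z['im'].astype(int); w=z['w'].copy()
    Q.append(near(w,(cx,cy),.045,.015,.10))
    w[(im.min(2)<90)|(im.max(2)-im.min(2)>50)]=np.nan; P=near(w,(cx,cy),.05,.13,.30); PP.append(P)
    if len(P)>10: print(n,len(P),'zmax',P[:,2].max(),'x',np.percentile(P[:,0],[2,98]),'y',np.percentile(P[:,1],[2,98]))
P=PP[1]
a,b,_,_,L,r,N=cyl(P,(cx,cy,.19),rad,0,-1.5); u=(b-a)/L
print('side fit low/high end',a,b,'tilt dir',u,r,N)
E
python3 chk.py slim .559 -.099 .023 a .4
python3 - <<'E'
import cv2
a=cv2.imread('pics/sidea.png')[100:230,270:430]
cv2.imwrite('pics/v3.png',cv2.resize(a,None,fx=4,fy=4,interpolation=cv2.INTER_CUBIC))
E
```

```text
time_s: 6.52
tcp_pos: [0.4424, 0.0595, 0.2568]
eef_rot: [0.122, 0.51, 0.816, 0.245]
ft_force: [0.6, -0.2, -1.0]
opening: 0.0451
finger_force: 61.5
time_s: 7.78
tcp_pos: [0.5595, -0.0999, 0.2028]
eef_rot: [-0.073, 0.916, 0.181, 0.351]
ft_force: [0.3, 0.4, -0.4]
opening: 0.0451
finger_force: 61.5
time_s: 8.02
tcp_pos: [0.5588, -0.0988, 0.2028]
eef_rot: [-0.072, 0.915, 0.186, 0.351]
ft_force: [0.1, -0.1, -0.1]
opening: 0.0449
finger_force: 61.5
q [-0.44 -0.02 -0.67  0.38  0.52  2.45] pred closed [ 0.55910791 -0.09875878  0.24932216] axis [-5.70280989e-04 -1.06176473e-03 -1.00002960e+00]
top 209 zmax 0.24777553360499044 x [0.53888402 0.57880947] y [-0.12168774 -0.07991139]
side 411 zmax 0.2464553186656576 x [0.53728055 0.58010001] y [-0.10566287 -0.06638675]
side fit low/high end [ 0.55749965 -0.09779136  0.24486487] [ 0.56134616 -0.09828832  0.13766034] tilt dir [ 0.03585663 -0.00463265 -0.99934621] 0.0018904286949743589 340
```

View pics/v3.png

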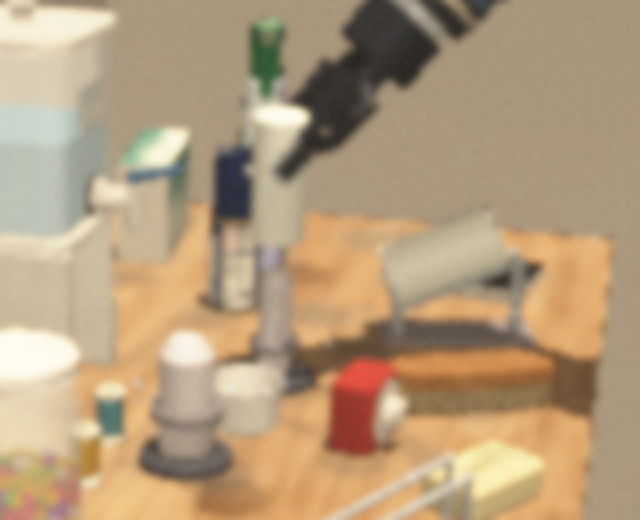

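The side view shows the slim beaker mouth-down at (339,145) right over the slim post, and the numbers agree within ~2 mm. Lowering.

```bash
python3 -m crank '[[[-0.0067,0,0.0074],[0,0,0],20],[[-0.0067,0,0.0074],[0,0,0],20],[[-0.0067,0,0.0074],[0,0,0],20],[[-0.0067,0,0.0074],[0,0,0],20],[[0,0,0],[0,0,0],20]]'
python3 -m crank '[[[-0.0067,0,0.0074],[0,0,0],20],[[-0.0067,0,0.0074],[0,0,0],20],[[-0.0067,0,0.0074],[0,0,0],20],[[-0.0034,0,0.0037],[0,0,0],20],[[0,0,0],[0,0,0],20],[[0,0,0],[0,0,0],20]]'
```

```text
time_s: 8.75
tcp_pos: [0.5583, -0.0988, 0.161]
eef_rot: [-0.073, 0.916, 0.184, 0.35]
ft_force: [0.8, -0.1, -0.1]
opening: 0.0451
finger_force: 61.5
time_s: 9.5
tcp_pos: [0.5589, -0.099, 0.1275]
eef_rot: [-0.072, 0.915, 0.184, 0.351]
ft_force: [-0.7, 0.4, -0.2]
opening: 0.045
finger_force: 61.5
```

```bash
python3 -m crank '[[[-0.00134,0,0.00148],[0,0,0],20],[[-0.00134,0,0.00148],[0,0,0],20],[[-0.00134,0,0.00148],[0,0,0],20],[[-0.00134,0,0.00148],[0,0,0],20],[[0,0,0],[0,0,0],20]]'
for i in 1 2 3; do python3 -m crank '[[[-0.00067,0,0.00074],[0,0,0],20],[[-0.00067,0,0.00074],[0,0,0],20]]' | grep -E 'pos|ft'; done
```

```text
time_s: 10.12
tcp_pos: [0.5585, -0.0989, 0.119]
eef_rot: [-0.072, 0.915, 0.184, 0.351]
ft_force: [-0.7, 0.5, -0.8]
opening: 0.045
finger_force: 61.5
tcp_pos: [0.5587, -0.099, 0.1172]
ft_force: [-1.1, 1.1, -0.0]
tcp_pos: [0.5587, -0.099, 0.1152]
ft_force: [-0.4, -0.6, 0.1]
tcp_pos: [0.5587, -0.099, 0.1132]
ft_force: [-0.1, 0.3, -1.1]
```

```bash
for i in 1 2 3; do python3 -m crank '[[[-0.00067,0,0.00074],[0,0,0],20],[[0,0,0],[0,0,0],20]]' | grep -E 'pos|ft'; done
```

```text
tcp_pos: [0.5586, -0.0989, 0.1121]
ft_force: [0.1, -0.2, -1.2]
tcp_pos: [0.559, -0.0989, 0.1117]
ft_force: [-0.9, 0.9, 4.4]
tcp_pos: [0.5595, -0.0988, 0.1116]
ft_force: [-6.4, 1.4, 15.8]
```

```bash
python3 - <<'E'
from fit import *
for t in ('top0','side0'):
    z=np.load(t+'.npz')['w']
    for nm,c,ro,ri in (('slim',(.559,-.099),.021,.0165),('thick',(.589,.087),.028,.0235)):
        P=near(z,c,ro,.02,.09); r=np.hypot(P[:,0]-c[0],P[:,1]-c[1]); P=P[r>ri]
        print(t,nm,np.round(np.sort(P[:,2])[::max(1,len(P)//12)],4))
E
```

```text
top0 slim [0.0357 0.0373 0.0383 0.0386 0.0392 0.0405 0.0407 0.0408 0.0416 0.0419
 0.0421 0.0434 0.0438 0.0443 0.0447 0.0455]
top0 thick [0.0388 0.044  0.045  0.0463 0.0475 0.0479 0.0484 0.0494 0.05   0.0506
 0.0512 0.053  0.055  0.0676 0.0878]
side0 slim [0.0238 0.03   0.0348 0.035  0.0383 0.04   0.042  0.0432 0.0436 0.044
 0.0444 0.0453 0.0604 0.0644 0.068  0.0721 0.0898]
side0 thick [0.0215 0.0295 0.0424 0.0434 0.044  0.0458 0.0471 0.0478 0.0488 0.0502
 0.0507 0.0511 0.0519 0.0525 0.0785]
```

Contact at TCP z 0.1117, with force rising to 16 N, is consistent with the collar. I ease off and check that it is upright before letting go.

```bash
python3 -m crank '[[[0.00067,0,-0.00074],[0,0,0],20],[[0,0,0],[0,0,0],20]]'
python3 - <<'E'
from fit import *
for n in ('side','top'):
    save(n,n+'b'); z=np.load(n+'b.npz'); im=z['im'].astype(int); w=z['w'].copy()
    w[(im.min(2)<90)|(im.max(2)-im.min(2)>50)]=np.nan
    P=near(w,(.559,-.099),.045,.03,.19)
    for a in np.arange(.03,.18,.015):
        q=P[(P[:,2]>a)&(P[:,2]<=a+.015)]
        if len(q)>4: print(n,round(a,3),len(q),np.round([*np.percentile(q[:,0],[3,97]),*np.percentile(q[:,1],[3,97]),q[:,2].max()],4))
E
```

```text
time_s: 11.88
tcp_pos: [0.559, -0.0989, 0.1117]
eef_rot: [-0.072, 0.915, 0.184, 0.352]
ft_force: [-1.2, 1.1, 3.7]
opening: 0.045
finger_force: 61.8
side 0.03 31 [ 0.5405  0.5735 -0.092  -0.0762  0.0442]
side 0.045 40 [ 0.5402  0.5738 -0.0924 -0.0729  0.0592]
side 0.06 51 [ 0.5376  0.5741 -0.0951 -0.0708  0.075 ]
side 0.075 55 [ 0.5377  0.5794 -0.092  -0.0725  0.0897]
side 0.09 51 [ 0.5381  0.5796 -0.0914 -0.0706  0.1047]
side 0.105 33 [ 0.5489  0.5806 -0.0905 -0.061   0.1199]
side 0.12 46 [ 0.5423  0.5806 -0.089  -0.0654  0.1346]
side 0.135 63 [ 0.5359  0.5801 -0.0934 -0.0708  0.15  ]
side 0.15 49 [ 0.5322  0.5766 -0.1257 -0.0777  0.1586]
top 0.135 68 [ 0.5387  0.5791 -0.12   -0.0785  0.15  ]
top 0.15 112 [ 0.5409  0.5773 -0.1167 -0.0818  0.1598]
```

```bash
python3 -m crank '[[[0,0,0],[0,0,0],56],[[0,0,0],[0,0,0],60],[[0,0,0],[0,0,0],66],[[0,0,0],[0,0,0],75],[[0,0,0],[0,0,0],100],[[0,0,0],[0,0,0],100],[[0,0,0],[0,0,0],100]]'
python3 -m crank '[[[0,0,-0.02],[0,0,0],100],[[0,0,-0.03],[0,0,0],100],[[0,0,-0.04],[0,0,0],100],[[0,0,-0.04],[0,0,0],100]]'
python3 - <<'E'
from fit import *
print(read_state()['qpos'])
for n in ('side','top'):
    save(n,n+'c'); z=np.load(n+'c.npz'); im=z['im'].astype(int); w=z['w'].copy()
    w[(im.min(2)<90)|(im.max(2)-im.min(2)>50)]=np.nan
    P=near(w,(.559,-.099),.045,.03,.19)
    for a in np.arange(.03,.18,.015):
        q=P[(P[:,2]>a)&(P[:,2]<=a+.015)]
        if len(q)>4: print(n,round(a,3),len(q),np.round([*np.percentile(q[:,0],[3,97]),*np.percentile(q[:,1],[3,97]),q[:,2].max()],4))
E
```

```text
time_s: 12.85
tcp_pos: [0.5586, -0.099, 0.1113]
eef_rot: [-0.072, 0.915, 0.184, 0.351]
ft_force: [-0.2, 0.6, 0.6]
opening: 0.0852
finger_force: 0.0
time_s: 13.35
tcp_pos: [0.4776, -0.1329, 0.2088]
eef_rot: [-0.072, 0.915, 0.184, 0.351]
ft_force: [0.6, -0.2, -0.2]
opening: 0.0857
finger_force: 0.0
[-0.62315364 -0.12102285 -0.72543994  0.52882855  0.60897523  2.26095397]
side 0.03 28 [ 0.5421  0.5734 -0.0901 -0.0752  0.0443]
side 0.045 47 [ 0.539   0.5726 -0.089  -0.0724  0.0599]
side 0.06 47 [ 0.5389  0.5746 -0.0903 -0.0721  0.0748]
side 0.075 53 [ 0.5392  0.5793 -0.0898 -0.0745  0.0897]
side 0.09 52 [ 0.5377  0.5796 -0.0889 -0.0724  0.1047]
side 0.105 54 [ 0.5389  0.5794 -0.0913 -0.07    0.1198]
side 0.12 53 [ 0.5387  0.5806 -0.0922 -0.0711  0.1349]
side 0.135 56 [ 0.5388  0.5768 -0.0924 -0.0733  0.1498]
side 0.15 44 [ 0.5421  0.5774 -0.1126 -0.0751  0.1556]
top 0.135 80 [ 0.5387  0.5787 -0.1196 -0.0787  0.15  ]
top 0.15 102 [ 0.541   0.575  -0.1168 -0.0808  0.1583]
```

Slim beaker is seated: vertical, centred at (0.559,-0.099), top at 0.156. Next is the wide one.

```bash
python3 - <<'E'
from ik import *
p,Rt=pick([.3816,-.2765,.103],.272,.13,1); q1=q1of(p,Rt); print(p,q1,ik(Rt,q1)); rows(p,Rt,7)
E
```

```text
[ 0.37090391 -0.27948327  0.20152616] -0.7753914536344322 [1.35017204 0.36039406 2.13478515]
n 7 shift [-0.0185, 0.0144, -0.0111] turn [-0.56, -2.58, 0.86] mid [ 0.419 -0.219  0.2  ] minz 0.199
```

```bash
python3 -m crank '[[[-0.0185,0.0144,-0.0111],[-0.56,-2.58,0.86],100],[[-0.0185,0.0144,-0.0111],[-0.56,-2.58,0.86],100],[[-0.0185,0.0144,-0.0111],[-0.56,-2.58,0.86],100],[[-0.0185,0.0144,-0.0111],[-0.56,-2.58,0.86],100],[[-0.0185,0.0144,-0.0111],[-0.56,-2.58,0.86],100],[[-0.0185,0.0144,-0.0111],[-0.56,-2.58,0.86],100],[[-0.0185,0.0144,-0.0111],[-0.56,-2.58,0.86],100],[[0,0,0],[0,0,0],100],[[0,0,0],[0,0,0],100]]'
python3 - <<'E'
from fit import *
from plan import *
print(read_state()['qpos'])
im0,dd=save('wrist','w2'); z=np.load('w2.npz'); im=im0.astype(int); w=z['w'].copy()
m=(im.min(2)>120)&(im.max(2)-im.min(2)<50); w[~m]=np.nan
h=.272
d=np.array([C(.42)*C(h),C(.42)*S(h),-S(.42)])
w[~(np.abs(np.linalg.norm(np.cross(w-np.array([.3816,-.2765,.103]),d),axis=2)-.03)<.012)]=np.nan
v,u=np.where(np.isfinite(w[...,0])); print('px',np.percentile(u,[2,50,98]),np.percentile(v,[2,50,98]))
P=near(w,(.43,-.263),.085,.045,.17)
s=P@d; print(len(P),'axial range',np.percentile(s,[0.5,2,50,98,99.5])-np.array([.3816,-.2765,.103])@d)
Q=P[(s>np.percentile(s,2)+.012)&(s<np.percentile(s,98)-.005)]
print([np.round(x,4) for x in cyl(Q,(.43,-.263,.08),.03,.272)])
E
```

```text
time_s: 14.58
tcp_pos: [0.3716, -0.2778, 0.1981]
eef_rot: [-0.03, 0.969, 0.133, 0.205]
ft_force: [0.5, 0.6, 0.4]
opening: 0.0853
finger_force: 0.0
[-0.88437141 -0.00254815 -0.47795285  0.922156    0.38227346  2.01822749]
px [286. 313. 344.] [130. 185. 236.]
5741 axial range [-0.00158018  0.0029083   0.04525083  0.1082727   0.11097913]
[array([ 0.3954, -0.272 ,  0.0971]), array([ 0.4714, -0.2513,  0.0618]), np.float64(0.2658), np.float64(-0.4219), np.float64(0.0863), np.float64(0.0003), np.int64(4331)]
```

View pics/w2.png

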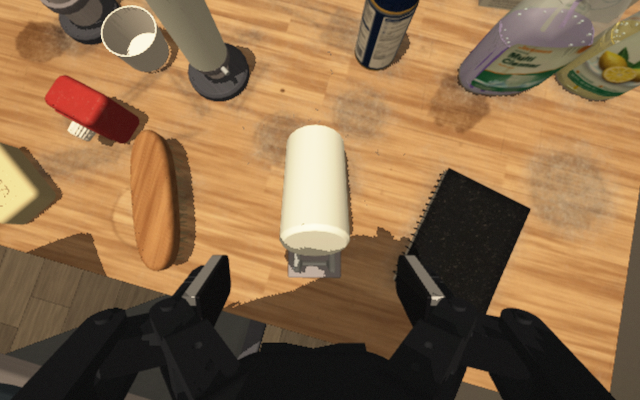

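The wrist view shows the wide white tube at (316,185), closed end at (315,240), centred between the fingers and clear of neighbours.

```bash
python3 - <<'E'
from plan import *
p,Rt=pick([.382,-.2757,.1033],.266,0,1); rows(p,Rt,6); print(p)
E
```

```text
n 6 shift [0.0002, 0.0002, 0.0211] turn [-0.06, 0.02, 0.05] mid [ 0.405 -0.269  0.121] minz 0.083
[ 0.42243075 -0.26468438  0.0831246 ]
```

```bash
python3 -m crank '[[[0.0002,0.0002,0.021],[0,0,0],100],[[0.0002,0.0002,0.021],[0,0,0],100],[[0.0002,0.0002,0.021],[0,0,0],100],[[0.0002,0.0002,0.021],[0,0,0],100],[[0.0002,0.0002,0.021],[0,0,0],100],[[0.0002,0.0002,0.021],[0,0,0],100],[[0,0,0],[0,0,0],100],[[0,0,0],[0,0,0],100]]'
python3 -m crank '[[[0,0,0],[0,0,0],40],[[0,0,0],[0,0,0],40],[[0,0,0],[0,0,0],40],[[0,0,0],[0,0,0],40],[[0,0,0],[0,0,0],40]]'
python3 - <<'E'
from ik import *
import json
p,Rc=cur(); h,b=.266,.42; d=np.array([C(b)*C(h),C(b)*S(h),-S(b)]); dt=Rc.inv().apply(d); o=Rc.inv().apply(np.array([.382,-.2757,.1033])-p)
print('o',o,'dt',dt,'up',Rc.inv().apply([0,0,1])); dt[1]=0;dt/=np.linalg.norm(dt); o[1]=0
json.dump([o.tolist(),dt.tolist()],open('wide.json','w'))
for k in (-.2,0.,.15,.3):
    Rp=place(dt,k); pp=np.array([.589,.087,.25])-Rp.apply(o); q1=q1of(pp,Rp,.3); print(k,pp,q1,ik(Rp,q1))
E
```

```text
time_s: 15.62
tcp_pos: [0.4218, -0.2649, 0.0844]
eef_rot: [-0.03, 0.969, 0.133, 0.205]
ft_force: [-0.0, 0.4, 0.6]
opening: 0.0857
finger_force: 0.0
time_s: 16.25
tcp_pos: [0.4221, -0.2649, 0.0849]
eef_rot: [-0.03, 0.969, 0.133, 0.206]
ft_force: [-3.3, 6.5, 11.1]
opening: 0.0593
finger_force: 62.7
o [-0.03041884 -0.00045541 -0.03374181] dt [0.66814397 0.00788044 0.74399028] up [ 0.40690609 -0.00291439 -0.91346535]
-0.2 [0.58891479 0.08701727 0.20457085] 0.3125961317074167 [ 0.90631489 -0.33283497  0.39639192]
0.0 [0.58891306 0.087      0.20457085] 0.22032355720005348 [ 0.85105146 -0.14545595  0.16508821]
0.15 [0.58891403 0.08698701 0.20457085] 0.14494503084686108 [ 0.8390976   0.00447982 -0.00376229]
0.3 [0.58891694 0.08697431 0.20457085] 0.06968075715510695 [ 0.85256182  0.15421281 -0.17275324]
```

```bash
python3 -m crank '[[[0.0041,0,-0.0091],[0,0,0],40],[[0.0041,0,-0.0091],[0,0,0],40],[[0.0114,0,-0.0256],[0,0,0],40],[[0.0114,0,-0.0256],[0,0,0],40],[[0.0114,0,-0.0256],[0,0,0],40],[[0.0114,0,-0.0256],[0,0,0],40],[[0.0114,0,-0.0256],[0,0,0],40],[[0.0114,0,-0.0256],[0,0,0],40],[[0,0,0],[0,0,0],40]]'
python3 - <<'E'
from ik import *
import json
o,dt=json.load(open('wide.json')); o=np.array(o)
Rp=place(dt,.15); p1=np.array([.589,.087,.250])-Rp.apply(o); q1=q1of(p1,Rp,.3)
p0,R0_=cur(); q=read_state()['qpos']
a=np.array([q[0],q[1]-q[2]+q[3],q[4],q[5]]); b=np.r_[q1,ik(Rp,q1)]; print(a,b)
st=(p0,R0_); n=4; via=np.array([.37,.0,.32])
def pos(t): return (1-t)**2*p0+2*t*(1-t)*via+t*t*p1
for i in range(1,n+1):
    t=i/n; Ri=fk(a+(b-a)*t); p=pos(t); c=p+Ri.apply(o);print(np.round(p,3),'closed',np.round(c,3),'mouth',np.round(c+.11*Ri.apply(dt),3)); st=rows(p,Ri,5,st)
E
```

```text
time_s: 17.38
tcp_pos: [0.4229, -0.2663, 0.2747]
eef_rot: [-0.028, 0.969, 0.133, 0.206]
ft_force: [0.8, 0.6, -1.7]
opening: 0.0594
finger_force: 64.7
[-0.77391229  1.35084261  0.35991833  2.13478896] [ 0.14494503  0.8390976   0.00447982 -0.00376229]
[ 0.413 -0.144  0.287] closed [ 0.386 -0.172  0.31 ] mouth [ 0.453 -0.105  0.255]
n 5 shift [0.0128, -0.0217, -0.001] turn [-0.66, -0.09, -8.98] mid [ 0.428 -0.193  0.288] minz 0.281
[ 0.438 -0.045  0.28 ] closed [ 0.428 -0.076  0.312] mouth [ 0.452 -0.001  0.234]
n 5 shift [0.0205, -0.0009, 0.0043] turn [-0.88, -0.18, -8.8] mid [ 0.436 -0.086  0.287] minz 0.28
[0.496 0.032 0.252] closed [0.498 0.014 0.294] mouth [0.494 0.059 0.193]
n 5 shift [0.0097, 0.014, 0.0112] turn [-1.07, -0.57, -8.56] mid [ 0.479 -0.002  0.266] minz 0.252
[0.589 0.087 0.205] closed [0.589 0.087 0.25 ] mouth [0.589 0.087 0.14 ]
n 5 shift [-0.0054, 0.0123, 0.0194] turn [-0.97, -1.18, -8.25] mid [0.555 0.061 0.225] minz 0.205
```

```bash
python3 -m crank '[[[0.0128,-0.0217,-0.001],[-0.66,-0.09,-8.98],40],[[0.0128,-0.0217,-0.001],[-0.66,-0.09,-8.98],40],[[0.0128,-0.0217,-0.001],[-0.66,-0.09,-8.98],40],[[0.0128,-0.0217,-0.001],[-0.66,-0.09,-8.98],40],[[0.0128,-0.0217,-0.001],[-0.66,-0.09,-8.98],40],[[0.0205,-0.0009,0.0043],[-0.88,-0.18,-8.8],40],[[0.0205,-0.0009,0.0043],[-0.88,-0.18,-8.8],40],[[0.0205,-0.0009,0.0043],[-0.88,-0.18,-8.8],40],[[0.0205,-0.0009,0.0043],[-0.88,-0.18,-8.8],40],[[0.0205,-0.0009,0.0043],[-0.88,-0.18,-8.8],40]]'
python3 -m crank '[[[0.0097,0.014,0.0112],[-1.07,-0.57,-8.56],40],[[0.0097,0.014,0.0112],[-1.07,-0.57,-8.56],40],[[0.0097,0.014,0.0112],[-1.07,-0.57,-8.56],40],[[0.0097,0.014,0.0112],[-1.07,-0.57,-8.56],40],[[0.0097,0.014,0.0112],[-1.07,-0.57,-8.56],40],[[-0.0054,0.0123,0.0194],[-0.97,-1.18,-8.25],40],[[-0.0054,0.0123,0.0194],[-0.97,-1.18,-8.25],40],[[-0.0054,0.0123,0.0194],[-0.97,-1.18,-8.25],40],[[-0.0054,0.0123,0.0194],[-0.97,-1.18,-8.25],40],[[-0.0054,0.0123,0.0194],[-0.97,-1.18,-8.25],40]]'
python3 -m crank '[[[0,0,0],[0,0,0],40],[[0,0,0],[0,0,0],40]]'
python3 chk.py wide .589 .087 .03 d .15
python3 - <<'E'
from h import *
a=cv2.imread('pics/sided.png')[110:240,260:400]
cv2.imwrite('pics/v4.png',cv2.resize(a,None,fx=4,fy=4,interpolation=cv2.INTER_CUBIC))
E
```

```text
time_s: 18.62
tcp_pos: [0.4369, -0.0436, 0.2774]
eef_rot: [0.184, 0.598, 0.762, 0.168]
ft_force: [0.1, -0.2, -1.4]
opening: 0.059
finger_force: 64.8
time_s: 19.88
tcp_pos: [0.5876, 0.088, 0.2016]
eef_rot: [0.355, -0.072, 0.932, 0.028]
ft_force: [-0.1, 0.6, -1.0]
opening: 0.0594
finger_force: 64.8
time_s: 20.12
tcp_pos: [0.587, 0.0874, 0.2025]
eef_rot: [0.355, -0.068, 0.932, 0.029]
ft_force: [-0.7, -0.8, -0.4]
opening: 0.0598
finger_force: 64.9
q [ 0.14 -0.09 -0.78  0.16  0.01  0.  ] pred closed [0.58732777 0.08715798 0.24789293] axis [-0.0045519   0.00473561 -0.99997843]
top 338 zmax 0.25607793909109783 x [0.5610647  0.61285541] y [0.05832022 0.11144363]
side 660 zmax 0.28540815478323345 x [0.55793285 0.61394753] y [0.06820363 0.12619815]
side fit low/high end [0.58427832 0.08764065 0.2466102 ] [0.5892962  0.08822847 0.14002783] tilt dir [ 0.04702705  0.00550894 -0.99887843] 0.0017183191841366914 548
```

View pics/v4.png

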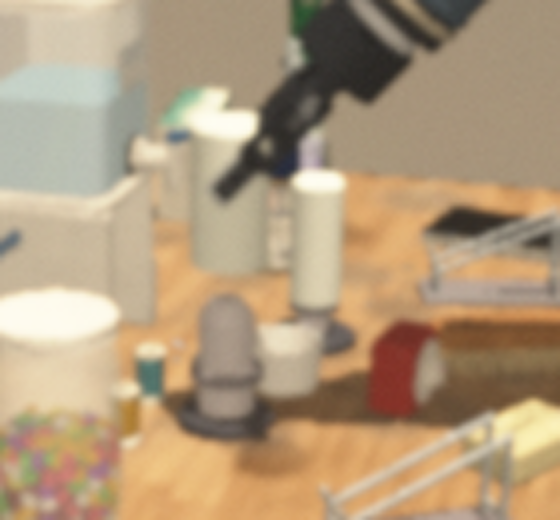

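The side view shows the wide beaker at (317,158) mouth-down over the thick post, and the slim one upright on its post at (340,170). A 2 mm forward correction, then lowering.

```bash
python3 -m crank '[[[-0.0015,0,0.0013],[0,0,0],40],[[0.0067,0,0.0074],[0,0,0],40],[[0.0067,0,0.0074],[0,0,0],40],[[0.0067,0,0.0074],[0,0,0],40],[[0.0067,0,0.0074],[0,0,0],40],[[0,0,0],[0,0,0],40]]'
python3 -m crank '[[[0.0067,0,0.0074],[0,0,0],40],[[0.0067,0,0.0074],[0,0,0],40],[[0.0067,0,0.0074],[0,0,0],40],[[0.0,0,0.0],[0,0,0],40],[[0,0,0],[0,0,0],40]]'
python3 -m crank '[[[0.00134,0,0.00148],[0,0,0],40],[[0.00134,0,0.00148],[0,0,0],40],[[0,0,0],[0,0,0],40]]'
```

```text
time_s: 20.98
tcp_pos: [0.5887, 0.088, 0.1613]
eef_rot: [0.354, -0.069, 0.932, 0.028]
ft_force: [-0.3, 0.0, -1.6]
opening: 0.0591
finger_force: 64.9
time_s: 21.6
tcp_pos: [0.5892, 0.0882, 0.1328]
eef_rot: [0.355, -0.069, 0.932, 0.028]
ft_force: [-0.0, -0.4, -0.4]
opening: 0.0594
finger_force: 64.9
time_s: 21.98
tcp_pos: [0.589, 0.0882, 0.1286]
eef_rot: [0.355, -0.069, 0.932, 0.028]
ft_force: [-0.9, -0.6, -0.8]
opening: 0.0593
finger_force: 64.9
```

```bash
python3 -m crank '[[[0.00134,0,0.00148],[0,0,0],40],[[0.00134,0,0.00148],[0,0,0],40],[[0.00134,0,0.00148],[0,0,0],40],[[0,0,0],[0,0,0],40]]'| grep -E 'pos|ft'
for i in 1 2 3 4; do python3 -m crank '[[[0.00067,0,0.00074],[0,0,0],40],[[0,0,0],[0,0,0],40]]' | grep -E 'pos|ft'; done
```

```text
tcp_pos: [0.5888, 0.0882, 0.1224]
ft_force: [0.1, -0.8, 0.2]
tcp_pos: [0.589, 0.0882, 0.1217]
ft_force: [0.4, -0.2, -1.0]
tcp_pos: [0.589, 0.0882, 0.1207]
ft_force: [-0.5, 0.2, -0.5]
tcp_pos: [0.589, 0.0882, 0.1197]
ft_force: [-0.8, -0.2, -1.5]
tcp_pos: [0.5889, 0.0882, 0.1186]
ft_force: [0.6, 0.3, -1.2]
```

```bash
for i in 1 2 3; do python3 -m crank '[[[0.00067,0,0.00074],[0,0,0],40],[[0,0,0],[0,0,0],40]]' | grep -E 'pos|ft'; done
```

```text
tcp_pos: [0.5892, 0.0883, 0.118]
ft_force: [-0.7, -0.2, 1.7]
tcp_pos: [0.5897, 0.0884, 0.1178]
ft_force: [-6.4, -0.4, 12.4]
tcp_pos: [0.5903, 0.0885, 0.1177]
ft_force: [-11.8, -0.0, 19.8]
```

```bash
python3 -m crank '[[[-0.00067,0,-0.00074],[0,0,0],40],[[-0.0003,0,-0.0003],[0,0,0],40],[[0,0,0],[0,0,0],40]]'
python3 -m crank '[[[0,0,0],[0,0,0],72],[[0,0,0],[0,0,0],76],[[0,0,0],[0,0,0],81],[[0,0,0],[0,0,0],88],[[0,0,0],[0,0,0],100],[[0,0,0],[0,0,0],100],[[0,0,0],[0,0,0],100]]'
python3 -m crank '[[[0,0,-0.02],[0,0,0],100],[[0,0,-0.03],[0,0,0],100],[[0,0,-0.04],[0,0,0],100],[[0,0,-0.05],[0,0,0],100],[[0,0,0],[0,0,0],100]]'
python3 - <<'E'
from fit import *
for n in ('side','top'):
    save(n,n+'e'); z=np.load(n+'e.npz'); im=z['im'].astype(int)
    for nm,c in (('wide',(.589,.087)),('slim',(.559,-.099))):
      w=z['w'].copy(); w[(im.min(2)<90)|(im.max(2)-im.min(2)>50)]=np.nan
      P=near(w,c,.045,.03,.19)
      for a in np.arange(.03,.18,.02):
        q=P[(P[:,2]>a)&(P[:,2]<=a+.02)]
        if len(q)>4: print(nm,n,round(a,3),len(q),np.round([*np.percentile(q[:,0],[3,97]),*np.percentile(q[:,1],[3,97]),q[:,2].max()],4))
a=cv2.imread('pics/sidee.png')[130:260,260:420]; cv2.imwrite('pics/v5.png',cv2.resize(a,None,fx=4,fy=4,interpolation=cv2.INTER_CUBIC))
E
```

```text
time_s: 24.6
tcp_pos: [0.5896, 0.0883, 0.1179]
eef_rot: [0.356, -0.069, 0.931, 0.028]
ft_force: [-1.2, 0.5, 6.1]
opening: 0.0594
finger_force: 65.3
time_s: 25.48
tcp_pos: [0.589, 0.0883, 0.1172]
eef_rot: [0.355, -0.069, 0.932, 0.028]
ft_force: [0.6, 0.2, -0.1]
opening: 0.085
finger_force: 0.0
time_s: 26.1
tcp_pos: [0.4969, 0.0739, 0.2254]
eef_rot: [0.358, -0.069, 0.931, 0.029]
ft_force: [0.3, -0.1, 0.6]
opening: 0.0853
finger_force: 0.0
wide side 0.03 65 [0.5628 0.604  0.0906 0.1164 0.0497]
wide side 0.05 102 [0.5595 0.6074 0.0888 0.1201 0.0699]
wide side 0.07 110 [0.5599 0.6078 0.0897 0.1199 0.09  ]
wide side 0.09 103 [0.5611 0.6072 0.0972 0.1204 0.1098]
wide side 0.11 108 [0.561  0.6077 0.0963 0.1202 0.1298]
wide side 0.13 116 [0.5595 0.6072 0.0958 0.1203 0.1499]
wide side 0.15 149 [0.5613 0.609  0.0682 0.1193 0.163 ]
slim side 0.03 40 [ 0.5401  0.5738 -0.0917 -0.0753  0.0488]
slim side 0.05 67 [ 0.5387  0.5733 -0.092  -0.0733  0.07  ]
slim side 0.07 65 [ 0.5377  0.5787 -0.0925 -0.0726  0.0899]
slim side 0.09 75 [ 0.5386  0.5793 -0.0902 -0.0718  0.1098]
slim side 0.11 71 [ 0.5384  0.5805 -0.0922 -0.0724  0.1298]
slim side 0.13 73 [ 0.5388  0.5775 -0.0902 -0.0712  0.1499]
slim side 0.15 45 [ 0.5412  0.5771 -0.1108 -0.0752  0.1555]
wide top 0.13 5 [0.5608 0.5734 0.0864 0.1118 0.1495]
wide top 0.15 310 [0.5615 0.6134 0.0612 0.1119 0.1687]
slim top 0.13 92 [ 0.5379  0.5786 -0.1199 -0.0784  0.15  ]
slim top 0.15 90 [ 0.5412  0.5752 -0.1175 -0.0808  0.1592]
```

View pics/v5.png

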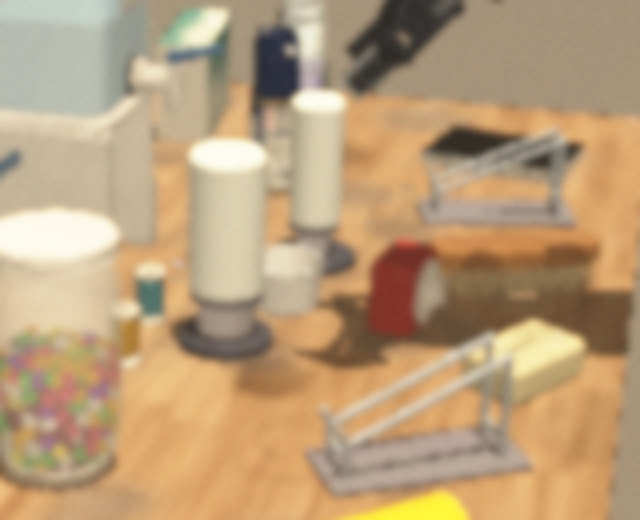

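The side view shows the wide beaker at (317,185) and the slim one at (339,170), both upright, seated on their collars and released, with the gripper clear.

```bash
python3 -c "
from cell import *
print(close_job())"
```

```text
the job is handed in; nothing more can be done
None
```

Both beakers stand mouth down on their own posts, seated on the collars by feel and let go, and the job is handed in at about 26 s; the hand-in call returned no verdict.

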